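# Pack the dip pot and click the lunchbox shut

## Robot

A 7-joint arm with a two-finger parallel gripper is mounted at the origin on a cart in front of the work surface, level with it; the furniture and walls round the work are solid. World frame = base frame: x ahead of the robot, y to its left, z up, the work surface at z = 0. Lengths are in mm, angles in rad, forces in N, time in s.
With the tool pointing down it reaches from about 400 to 875 mm from the base axis. Payload 6.5 kg.
Tool frame: the origin (TCP) lies midway between the tips of the shut fingers; the grasp point (between the pads) lies 19 mm behind it; z points along the fingers, x is the direction in which the jaws open and shut, and the axes are right-handed (so a half turn about z gives the same grasp; the last joint's range is limited). The gripper opens to 88 mm and grips with 3 to 60 N. Pads are 18 mm wide; open, the fingers measure 123 mm over their backs; the gripper's body (75 mm by 187 mm) begins 45 mm behind the grasp point.
Start: joints at [1.066, 0.536, -0.004, 1.538, 0.003, 1.067, -0.071], TCP at [276.15, -588.414, 238.716] pointing down, gripper open.
Joint ranges: [-2.7, 2.7], [-0.37, 2.16], [-1.27, 1.26], [0.24, 2.4], [-1.31, 4.45], [0.19, 1.91], [-2.76, 2.76]. Speed limits (rad/s): [2.39, 2.39, 3.14, 3.14, 3.14, 3.14, 3.14].

## Interface

Orientations are given as a unit quaternion [x, y, z, w].
In Python, from workcell import get_state, capture, calibration, close_job, cut_out gives the robot as it stands.
- The arm moves only by the shell command python3 -m inch 'ROWS' [FORCE]. ROWS is JSON, a list of rows, each a list of 5 numbers: the closure, from 0 (fully open) to 1 (shut), then the shift along the tool's x, y, z in mm, then the turn about the tool's z in degrees. A call has 1 to 8 rows; each row is the pose to reach, as a shift and turn from the pose measured when the call began, along the tool's axes at that moment; what a row does not reach only later rows make up. A row lasts 1/8 s, in which the tool goes at most 62.5 mm and 10.7 degrees, less where a joint would pass 70% of its speed; a pose out of reach is approached as far as the arm can. A call with a gripper value outside its range is refused whole. The fingers move at their own pace and stop on an object; FORCE is the grip in N (left out, the last holds). Time passes only in rows, so rows that repeat a pose let the fingers close. It gives the time, the measured TCP pose, the force and the opening at its end, in the units of the state.
- get_state(): the state, without advancing time (a new reading comes with each control period).
- capture(name): name is "scene" or "top"; returns the picture (480x640x3 uint8, red, green, blue); there is no depth.
- calibration(name): a dict with "intrinsics" (3x3 intrinsics, pixels), "distortion" ([k1, k2, p1, p2, k3] as OpenCV has them; the pictures are not rectified), "world_to_cam" (4x4, takes a point from world to camera coordinates). Camera axes: x right, y down, z forward; pixel columns grow to the right and rows downward; lengths in mm; the calibration is good to about 2 mm. A picture is of the moment at which its call begins. calibration takes no time and is no camera call.
- close_job(): hands the job in, once; it reports no verdict.
Trained networks look in the newest picture that a camera, given by its name, has taken for a name from the list of things; names that differ only in an ending like _2 or _b are one class to them, and where a whole thing is asked for, a point or a joint stands for the part that bears it (a point fixed in the world has none). Each returns a list of dicts, best first, with "score" (0 to 1); they miss things now and then, are a little off and sometimes report something else, mostly with a low value. They report only what shows in the picture. A call takes as long as a camera call.
- cut_out(camera, label): "region" (480x640 bool, what is visible of it) and "location" ([column, row] in pixels, amid what is visible of it).
The state is a dict: "clock": time; "joint_positions": joint angles; "joint_velocities": joint speeds; "effort": joint torques, N m; "tool_pos": TCP position; "tool_rot": TCP orientation; "contact_force": force on the tool from outside, world axes, zero at the start; "moment": the same for the moment, N m; "width": finger opening in mm.
Only numpy, scipy, OpenCV 4.12 (cv2) and the standard library are available. Lean on these libraries where they do the work, as an engineer would, in place of code of your own. Each camera call takes 0.05 s, during which the arm holds its last target. There are 200 camera calls.

## Task

Finish packing the lunchbox: stand the small dip pot flat down in its round socket inside the box, then fold the open lid over and press the lid's front edge down just until the spring catch clicks over it and the lid stays shut by itself. Feel for the click and press no harder than it needs, for the lid cracks above 35 N. Leave the other things on the worktop where they are.

Things in the scene. Friction and masses are not known exactly. Their poses are not given: they have to be found in the camera images.
- lunchbox: White open lunchbox, 146 mm front to back (x), 170 mm long (y), rim about 46 mm high, held fast. Origin under its centre; -x is its front, the catch side (to the robot's right), z up. Walls 3 mm, floor 4 mm. The part at y < 0 holds crispbread and tomatoes. An orange sprung catch lever, 24 mm wide, stands at the middle of the front wall out to x = -94 mm; it clicks over a steel bar on the lid's tab.
- socket_floor (a point): Centre of the floor of the round pot socket, at x 0, y 41, z 4 mm in the lunchbox: a grey ring, 67 mm inside, 74 mm outside, 9 mm high above this floor. Hold the pot by its upper half to keep the fingertips above the ring. Free inside the box from this point: 70 mm to the front and back walls (x), 41 mm to the end wall (+y), 40 mm to a 37 mm high divider (-y).
- pot_center (a point): Centre, half-way up, of the small lidded dip pot (cream lid, red band): round, 63 mm across, 34 mm high, 0.05 to 0.1 kg, standing on the worktop right of the lunchbox. Its z axis is the pot's axis.
- lid (a joint): Angle of the green lid, rad: about 0 shut, 1.57 upright (open). A stiff hinge holds it at any angle; about 1 N moves it. Clicked shut it rests at -0.018 to 0.023; about 5 mm before that (at the pad) it meets the catch. Pad force then rises to some 10 to 18 N, drops at the click, and 0.5 mm lower is the hard rim. The lid cracks above 35 N.
- seal (a joint): How far the lid squeezes the pale seal that runs round the rim, m: 0 free (also while the lid only lies on the unclicked catch), about 0.0009 to 0.0018 clicked shut. Seal, catch and hard rim are one removable rim, which sits up to 3 mm higher or lower each time, unseen: the click must be felt, no fixed height will do.
- press_pad (a point): Middle of the orange ribbed press pad (26 x 56 mm) on the lid's outer face, 132 mm from the hinge axis. The lid is 174 mm wide, 4 mm thick; its front edge is 152 mm from the axis, with a 42 mm wide tab out to 165 mm. z axis: out of the outer face (up when shut, to the robot's left when open); -x: from hinge to front edge.
- lid_hinge (a point): Middle of the lid's hinge axis, at x 76, y 0, z 48 mm in the lunchbox; the hinge axis runs along the lunchbox's y. The lid's outer face lies 4 mm (pad 5.4 mm) off the axis.
- tub_top: upper one of two stacked clear food tubs with white lids, 136 x 183 x 49 mm, at the back; origin under its centre. Bystander.
- tub_low: lower one of the two stacked food tubs, 136 x 183 x 49 mm; origin under its centre. Bystander.
- tape_1: roll of brown tape lying flat, 92 mm across, 48 mm high, at the back right; origin under its centre. Bystander.

How it is judged:
By the outcome, as a careful person would: the job done as asked, in the order asked, and still so for the second after the job is handed in, with the robot touching nothing.
It also fails if it takes over 72 s, if anything falls off the work surface, if the arm or the gripper's body presses on something with over 40 N, if the wrist force passes 120 N, or if a joint passes its speed limit or range.

## Working session

There is one attempt and no reset: what is moved stays moved. The work goes in short steps, Python scripts to look and compute and a shell command to move; the robot and the scene stay as the last step left them, time stands still between calls to the robot, and variables do not carry over. Pictures are saved under pics/ and viewed, about 8 in all and at most 12, crops included, and the job is handed in when it is done.

```bash
mkdir -p pics; ls; cat > h.py <<'E'
import numpy as np, cv2
from workcell import *
from scipy.spatial.transform import Rotation as R
def cal(n):
    c=calibration(n); return np.array(c["intrinsics"]),np.array(c["distortion"]),np.array(c["world_to_cam"])
def ray(n,px):
    K,d,T=cal(n); u=cv2.undistortPoints(np.array([[px]],float),K,d)[0,0]
    Rr=T[:3,:3]; return -Rr.T@T[:3,3], Rr.T@np.array([u[0],u[1],1])
def onz(n,px,z):
    o,v=ray(n,px); return o+v*(z-o[2])/v[2]
def proj(n,P):
    K,d,T=cal(n); return cv2.projectPoints(np.array(P,float).reshape(-1,3),cv2.Rodrigues(T[:3,:3])[0],T[:3,3],K,d)[0].reshape(-1,2)
def tri(p1,p2):
    o1,v1=ray("scene",p1);o2,v2=ray("top",p2)
    A=np.stack([v1,-v2],1);s=np.linalg.lstsq(A,o2-o1,rcond=None)[0]
    a=o1+v1*s[0];b=o2+v2*s[1];return (a+b)/2,np.linalg.norm(a-b)
E
python3 - <<'E'
from h import *
s=get_state();print({k:np.round(v,3) for k,v in s.items()})
for n in("scene","top"):
    im=capture(n);cv2.imwrite(f"pics/{n}0.png",im[:,:,::-1])
    o,_=ray(n,[320,240]);print(n,o)
    for l in("lunchbox","pot_center","lid","press_pad","tub_top","tape_1","socket_floor"):
        r=cut_out(n,l)
        for q in r[:2]:
            ys,xs=np.where(q["region"]);print(n,l,round(q["score"],2),np.round(q["location"]),(xs.min(),xs.max(),ys.min(),ys.max()) if len(xs) else None,len(xs))
E
```

```text
pics
{'clock': np.float64(0.0), 'joint_positions': array([ 1.066,  0.537, -0.004,  1.539,  0.003,  1.067, -0.071]), 'joint_velocities': array([-0.   , -0.001,  0.001, -0.   ,  0.002, -0.   , -0.002]), 'effort': array([-0.0000e+00, -5.7097e+01,  9.9100e-01, -2.5160e+01, -5.6000e-02,
        1.8000e-02,  0.0000e+00]), 'tool_pos': array([ 275.849, -587.902,  237.879]), 'tool_rot': array([ 0.844, -0.536, -0.001, -0.   ]), 'contact_force': array([-1.132,  0.024,  0.184]), 'moment': array([ 0.026,  0.015, -0.003]), 'width': np.float64(88.002)}
scene [132.64598781 333.42121975 436.7171687 ]
scene lunchbox 0.94 [271. 283.] (np.int64(214), np.int64(360), np.int64(188), np.int64(348)) 10734
scene pot_center 0.93 [393. 239.] (np.int64(377), np.int64(406), np.int64(228), np.int64(255)) 698
scene lid 0.81 [245. 248.] (np.int64(214), np.int64(279), np.int64(189), np.int64(322)) 5026
scene press_pad 0.94 [248. 254.] (np.int64(214), np.int64(278), np.int64(189), np.int64(322)) 4842
scene tub_top 0.68 [306. 200.] (np.int64(260), np.int64(355), np.int64(177), np.int64(226)) 3040
scene tape_1 0.96 [365
[... 574 characters left out ...]
 np.int64(254), np.int64(284)) 798
top lid 0.86 [189. 233.] (np.int64(160), np.int64(217), np.int64(183), np.int64(280)) 2799
top press_pad 0.66 [367. 214.] (np.int64(326), np.int64(392), np.int64(200), np.int64(217)) 182
top press_pad 0.64 [188. 233.] (np.int64(161), np.int64(219), np.int64(182), np.int64(279)) 2831
top tub_top 0.79 [357. 187.] (np.int64(311), np.int64(408), np.int64(159), np.int64(214)) 3415
top tub_top 0.15 [380. 271.] (np.int64(362), np.int64(394), np.int64(254), np.int64(284)) 793
top tape_1 0.83 [429. 219.] (np.int64(392), np.int64(441), np.int64(191), np.int64(236)) 860
top socket_floor 0.59 [223. 243.] (np.int64(161), np.int64(287), np.int64(182), np.int64(294)) 7885
```

View pics/scene0.png

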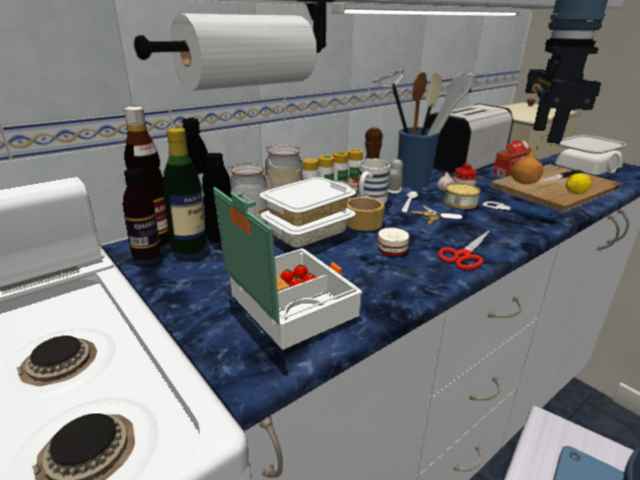

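View pics/top0.png

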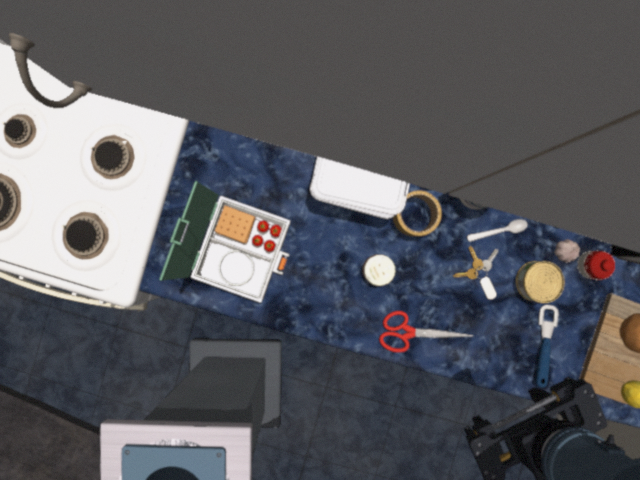

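The scene view shows the box with its lid upright (pad at 241,220), the pot at (393,240) and the tubs behind. The top view shows the box rim at about (193–291, 196–302), the socket at (237,267), the catch at (282,263), the pot at (379,269) and the scissors just below it.

```bash
python3 - <<'E'
from h import *
im=cv2.imread("pics/top0.png")[172:312,150:300]
cv2.imwrite("pics/topc.png",cv2.resize(im,None,fx=4,fy=4,interpolation=cv2.INTER_CUBIC))
for n,l in(("top","pot_center"),("scene","pot_center"),("top","tape_1"),("top","lid")):
    q=cut_out(n,l)[0];m=q["region"].astype(np.uint8)
    c=max(cv2.findContours(m,0,1)[0],key=cv2.contourArea);e=cv2.minAreaRect(c);print(n,l,e, onz(n,e[0],17))
a=cut_out("scene","pot_center")[0]["location"];b=cut_out("top","pot_center")[0]["location"];print(tri(a,b))
for p in([213,196],[291,218],[263,302],[193,280]): print(onz("top",p,46))
E
```

```text
top pot_center ((378.0, 269.0), (30.0, 32.0), 90.0) [ 484.59475105 -417.68442978   17.        ]
scene pot_center ((391.5, 241.5), (27.0, 29.0), 90.0) [ 484.33522597 -417.4343052    17.        ]
top tape_1 ((418.91351318359375, 215.6189422607422), (41.90723419189453, 48.00951385498047), 36.02737045288086) [ 596.66493263 -502.12718223   17.        ]
top lid ((189.1134033203125, 235.00515747070312), (32.66709518432617, 103.45775604248047), 21.037511825561523) [548.11163485 -27.32238286  17.        ]
(array([ 484.14340157, -418.04860131,   23.31934838]), np.float64(2.461882840213318))
[625.8671562 -80.7248544  46.       ]
[ 584.46393315 -237.44433335   46.        ]
[ 416.63066372 -184.91624482   46.        ]
[457.7385893  -44.91938258  46.        ]
```

View pics/topc.png

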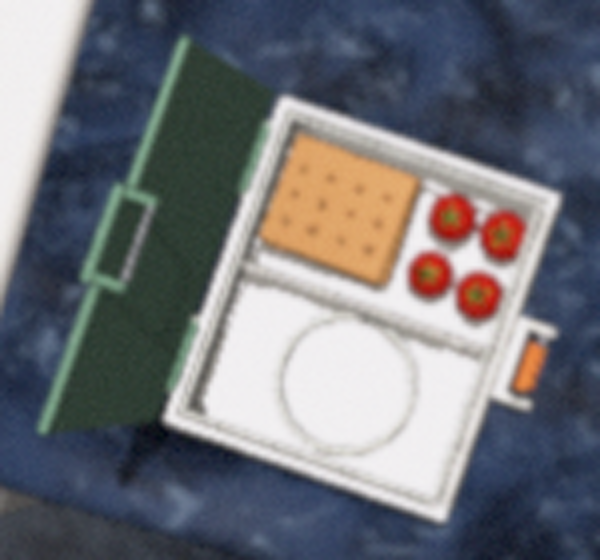

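```bash
cat > fit.py <<'E'
from h import *
from scipy.optimize import least_squares
f=lambda p:(np.array(p,float)+.5)/4-.5+[150,172]
B=np.array([[73,-85,46],[-73,-85,46],[-73,85,46],[73,85,46]],float)
pb=f([[283,96],[560,195],[445,521],[165,420]]);ps=f([[349,385]])
pl=f([[185,38],[43,432]])
def W(p,P): return R.from_euler("z",p[2]).apply(P)+[p[0],p[1],0]
def lid(th,d,y,h): return np.array([76-d*np.cos(th)+h*np.sin(th),y,48+d*np.sin(th)+h*np.cos(th)])
r=least_squares(lambda p:np.r_[(proj("top",W(p,B))-pb).ravel(),(proj("top",W(p,[[0,41,13]]))-ps).ravel(),
  (proj("top",W(p,[lid(p[3],152,-87,2),lid(p[3],152,87,2)]))-pl).ravel()],[520,-140,1.85,1.57])
p=r.x
if __name__=="__main__":
    print(p,np.degrees(p[2]),r.fun.round(1))
    print("socket",W(p,[[0,41,4]]),"pad",W(p,[lid(p[3],132,0,5.4)]),"hinge",W(p,[[76,0,48]]))
    print("padshut",W(p,[lid(0,132,0,5.4)]))
    print("scene pad",proj("scene",W(p,[lid(p[3],132,0,5.4)])))
    im=cv2.imread("pics/scene0.png")
    for q in np.r_[proj("scene",W(p,B)),proj("scene",W(p,[lid(p[3],152,-87,2),lid(p[3],152,87,2),lid(p[3],132,0,5.4)]))]: cv2.circle(im,tuple(np.round(q).astype(int)*1),1,(255,0,255),-1)
    cv2.imwrite("pics/ov.png",cv2.resize(im[170:360,190:430],None,fx=3,fy=3))
    s=get_state();M=R.from_quat(s["tool_rot"]).as_matrix();print(M.round(3))
    print("pot shift tool",M.T@(np.array([484.4,-417.6,36])-s["tool_pos"]), s["clock"])
E
python3 fit.py
```

```text
[ 521.77494338 -138.24086842    1.24770016    1.62151377] 71.48795352644294 [ 0.2  0.7 -0.2  0.2 -0.1 -0.6  0.8  0.  -0.7 -0.4  0.3 -0.5 -0.3  0.5]
socket [[ 482.89640963 -125.22320298    4.        ]] pad [[549.74225103 -54.71376292 179.55651052]] hinge [[545.90525004 -66.17334244  48.        ]]
padshut [[ 503.99471742 -191.34325598   53.4       ]]
scene pad [[237.6681389  219.32587889]]
[[ 0.425 -0.905 -0.   ]
 [-0.905 -0.425 -0.   ]
 [ 0.     0.    -1.   ]]
pot shift tool [ -66.13877021 -261.09117291  202.71415382] 1.1
```

View pics/ov.png

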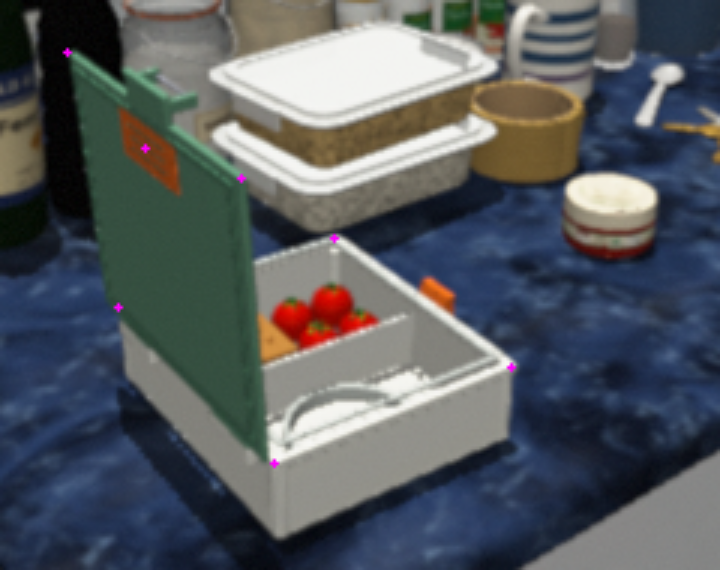

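The overlaid fit matches both views. One concern is clearance: the gripper body is about 94 mm each way along the jaws, and the lid stands 76 mm from the socket centre. So with the jaws along the box's x, I must first tip the lid a little further open, feeling the force as I go.

```bash
cat > go.py <<'E'
# go.py bx by z(TCP world) [yawdeg of tool x rel. -boxx] | "w" x y z yaw ; prints the tool shift & turn
import sys
from h import *
P=np.array([521.775,-138.241]);Y=np.radians(71.488)
def sh(xy,z,yaw=0):
    s=get_state();M=R.from_quat(s["tool_rot"]).as_matrix()
    d=M.T@(np.r_[xy,z]-s["tool_pos"])
    a=np.arctan2(M[1,0],M[0,0]);t=-np.degrees((Y+np.pi+np.radians(yaw)-a+np.pi)%(2*np.pi)-np.pi)
    b=R.from_euler("z",-Y).apply(s["tool_pos"]-np.r_[P,0])
    print("shift",d.round(1),"turn",t.round(1),"| box",b.round(1),"F",np.round(s["contact_force"],1),"w",round(float(s["width"]),1),"t",round(float(s["clock"]),2),"tilt",np.degrees(np.arccos(-M[2,2])).round(2))
a=sys.argv[1:]
if a[0]=="w": sh([float(a[1]),float(a[2])],float(a[3]),float(a[4]) if len(a)>4 else 0)
else: sh(R.from_euler("z",Y).apply([float(a[0]),float(a[1]),0])[:2]+P,float(a[2]),float(a[3]) if len(a)>3 else 0)
E
python3 go.py 40 0 165
python3 -m inch '[[1,-35,-46,0,5],[1,-70,-92,5,10],[1,-105,-138,10,15],[1,-140,-184,15,20],[1,-175,-230,20,25],[1,-210,-276,25,30],[1,-245,-322,30,35],[1,-275,-368,35,40]]' 20; python3 go.py 40 0 165
```

```text
shift [-332.1 -441.2   73.7] turn 43.7 | box [-504.9   90.   238.7] F [-0.3 -0.2 -0.5] w 87.8 t 1.1 tilt 0.0
clock: 2.1
tool_pos: [493.2, -181.3, 203.8]
tool_rot: [-0.609, 0.793, -0.0, 0.0]
contact_force: [0.3, -0.3, -0.2]
width: 10.1
shift [-88.9 -18.9  38.9] turn 3.5 | box [-49.9  13.5 203.8] F [ 0.3 -0.3 -0.2] w 10.1 t 2.1 tilt 0.03
```

```bash
python3 -m inch '[[1,-40,-10,20,3.5],[1,-80,-18,38,3.5],[1,-89,-19,39,3.5],[1,-89,-19,39,3.5]]'; python3 go.py 60 0 165
python3 -m inch '[[1,-8,0,0,0],[1,-16,0,0,0],[1,-20,0,0,0],[1,-20,0,0,0]]'; python3 go.py 75 0 165
python3 -m inch '[[1,-5,0,0,0],[1,-10,0,0,0],[1,-15,0,0,0],[1,-15,0,0,0]]'; python3 go.py 85 0 165
```

```text
clock: 2.6
tool_pos: [534.7, -100.4, 165.1]
tool_rot: [-0.584, 0.811, -0.0, 0.0]
contact_force: [-0.3, 0.1, 0.7]
width: 0.6
shift [-20.    0.2   0.1] turn 0.0 | box [ 40.   -0.2 165.1] F [-0.3  0.1  0.7] w 0.6 t 2.6 tilt 0.05
clock: 3.1
tool_pos: [541.2, -81.2, 165.2]
tool_rot: [-0.585, 0.811, -0.0, 0.0]
contact_force: [-0.1, 1.3, 0.0]
width: 0.3
shift [-14.8   0.3   0.2] turn 0.1 | box [ 60.2  -0.3 165.2] F [-0.1  1.3  0. ] w 0.3 t 3.1 tilt 0.06
clock: 3.6
tool_pos: [546.1, -66.2, 165.2]
tool_rot: [-0.585, 0.811, -0.0, 0.0]
contact_force: [-0.8, 0.2, 0.4]
width: 0.4
shift [-9.   0.2  0.2] turn 0.1 | box [ 76.   -0.2 165.2] F [-0.8  0.2  0.4] w 0.4 t 3.6 tilt 0.05
```

```bash
for i in 1 2 3; do :; done
python3 -m inch '[[1,-5,0,0,0],[1,-10,0,0,0]]'; python3 -m inch '[[1,-5,0,0,0],[1,-10,0,0,0]]' ; python3 -m inch '[[1,-5,0,0,0],[1,-10,0,0,0]]'; python3 go.py 105 0 165
python3 - <<'E'
from h import *
im=capture("scene");cv2.imwrite("pics/s1.png",cv2.resize(im[100:340,180:480,::-1],None,fx=2.4,fy=2.4))
E
```

```text
clock: 3.85
tool_pos: [549.3, -56.6, 165.2]
tool_rot: [-0.585, 0.811, -0.0, 0.0]
contact_force: [-2.7, -5.9, -1.3]
width: 0.4
clock: 4.1
tool_pos: [549.5, -55.7, 164.9]
tool_rot: [-0.582, 0.813, -0.003, -0.005]
contact_force: [-11.8, -26.5, 8.4]
width: 0.5
clock: 4.35
tool_pos: [549.2, -55.9, 164.9]
tool_rot: [-0.58, 0.815, -0.005, -0.011]
contact_force: [-13.4, -29.0, 12.7]
width: 0.5
shift [-18.2   0.1  -0.5] turn -0.6 | box [8.670e+01 1.000e-01 1.649e+02] F [-13.4 -29.   12.7] w 0.5 t 4.35 tilt 1.38
```

View pics/s1.png

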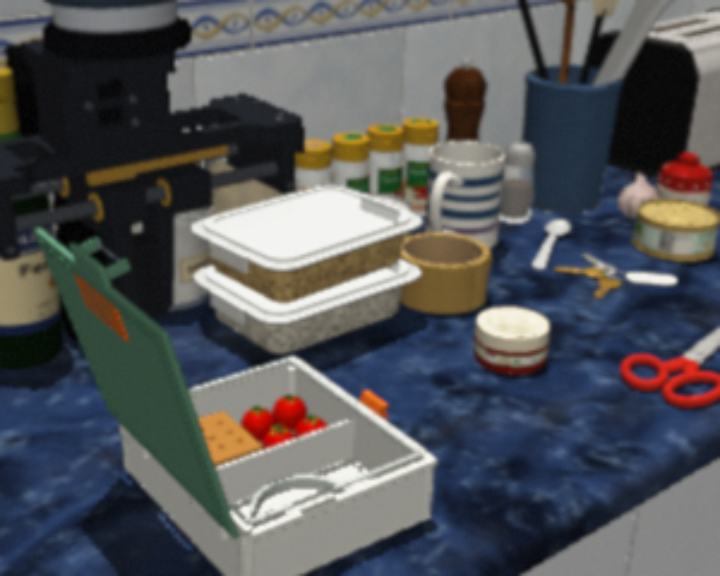

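The lid tipped back to its stop, and 32 N showed there, so I back off now and measure the lid angle.

```bash
python3 -m inch '[[1,12,0,0,0],[1,40,0,-20,0],[1,85,0,-60,0],[1,145,0,-60,0],[0,205,0,-60,0],[0,265,0,-60,0]]'; python3 go.py 0 41 100
python3 - <<'E'
from h import *
from fit import W,lid,p
for n,x0,y0 in(("scene",195,150),("top",140,170)):
    im=capture(n);c=im[y0:y0+150,x0:x0+110,::-1].copy()
    c=cv2.resize(c,None,fx=3.6,fy=3.6,interpolation=cv2.INTER_CUBIC)
    for th,col in((1.7,(255,0,255)),(1.8,(0,255,255)),(1.9,(255,255,0))):
        for y in(-87,87):
            q=proj(n,W(p,[lid(th,152,y,2)]))[0]
            cv2.circle(c,tuple(((q-[x0,y0]+.5)*3.6).astype(int)),3,col,-1)
    o=c if n=="scene" else np.hstack([o,c])
cv2.imwrite("pics/l.png",o)
E
```

```text
clock: 5.15
tool_pos: [462.8, -306.3, 231.8]
tool_rot: [-0.58, 0.815, -0.005, -0.011]
contact_force: [1.0, -0.2, -0.6]
width: 18.4
shift [-180.8   39.9  127.7] turn -0.6 | box [-178.1    2.6  231.8] F [ 1.  -0.2 -0.6] w 18.4 t 5.15 tilt 1.37
```

View pics/l.png

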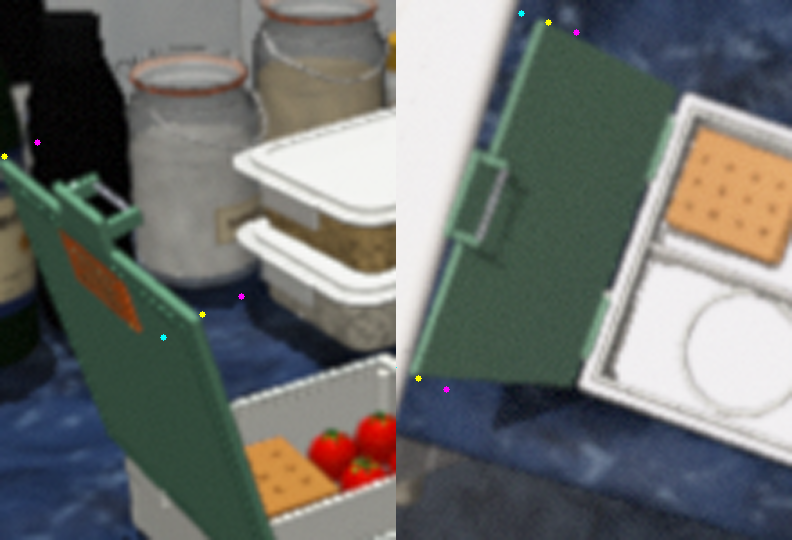

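The lid's stop is at about 1.82 rad. That nearly clears the gripper body, so I'll lower the pot about 9 mm short of centre and then nudge it into the ring. First the pot has to be picked up.

```bash
python3 go.py w 484.4 -417.6 85
```

```text
shift [ 86.4 -59.6 149.2] turn -1.3 | box [-184.9    3.8  231.9] F [-0.2  0.5 -0.9] w 26.0 t 5.25 tilt 1.62
```

```bash
python3 -m inch '[[0,40,-30,60,-1],[0,80,-55,110,-1],[0,86,-60,145,-1],[0,86,-60,149,-1],[0,86,-60,149,-1],[0,86,-60,149,-1]]'; python3 go.py w 484.4 -417.6 21
```

```text
clock: 6.0
tool_pos: [486.9, -416.7, 87.8]
tool_rot: [-0.583, 0.812, -0.008, -0.012]
contact_force: [-0.7, 0.1, -0.1]
width: 85.8
shift [-0.2  2.  66.8] turn -0.2 | box [-275.1  -55.3   87.8] F [-0.7  0.1 -0.1] w 85.8 t 6.0 tilt 1.62
```

```bash
python3 -m inch '[[0,0,1,25,0],[0,0,2,50,0],[0,0,2,63,0],[0,0,2,66.5,0],[0,0,2,66.5,0],[0,0,2,66.5,0]]'; python3 go.py w 484.4 -417.6 21
python3 -m inch '[[0.6,0,0,0,0],[0.6,0,0,0,0],[0.6,0,0,0,0],[0.6,0,0,0,0],[0.6,0,0,0,0]]' 15
```

```text
clock: 6.75
tool_pos: [485.0, -418.2, 22.3]
tool_rot: [-0.583, 0.812, -0.009, -0.011]
contact_force: [0.0, 0.8, -1.1]
width: 88.3
shift [-0.5  0.7  1.3] turn -0.2 | box [-277.2  -54.    22.3] F [ 0.   0.8 -1.1] w 88.3 t 6.75 tilt 1.65
clock: 7.38
tool_pos: [485.0, -418.4, 22.5]
tool_rot: [-0.583, 0.812, -0.009, -0.011]
contact_force: [0.6, -0.3, 2.8]
width: 62.7
```

```bash
python3 -m inch '[[0.6,0,0,-40,0],[0.6,0,0,-100,0],[0.6,0,0,-120,0],[0.6,0,0,-120,0]]'; python3 go.py -9 41 140
```

```text
clock: 7.88
tool_pos: [486.5, -415.4, 143.3]
tool_rot: [-0.583, 0.812, -0.01, -0.011]
contact_force: [0.4, -0.0, -1.6]
width: 62.4
shift [-264.7   96.3   -4.8] turn -0.2 | box [-274.   -54.5  143.3] F [ 0.4 -0.  -1.6] w 62.4 t 7.88 tilt 1.7
```

```bash
python3 -m inch '[[0.6,-50,18,0,0],[0.6,-105,38,0,0],[0.6,-160,58,0,0],[0.6,-215,78,0,0],[0.6,-250,91,-4,0],[0.6,-265,96,-5,0],[0.6,-265,96,-5,0],[0.6,-265,96,-5,0]]'; python3 go.py -9 41 70
python3 - <<'E'
from h import *
o=[]
for n,x0,y0 in(("scene",180,150),("top",140,170)):
    im=capture(n);o.append(cv2.resize(im[y0:y0+150,x0:x0+180,::-1],None,fx=2.2,fy=2.2,interpolation=cv2.INTER_CUBIC))
cv2.imwrite("pics/h.png",np.hstack(o))
E
```

```text
clock: 8.88
tool_pos: [480.1, -135.5, 139.8]
tool_rot: [-0.582, 0.813, -0.01, -0.012]
contact_force: [-0.5, -0.0, -0.8]
width: 62.2
shift [-3.7  0.8 69.7] turn -0.3 | box [-10.6  40.4 139.8] F [-0.5 -0.  -0.8] w 62.2 t 8.88 tilt 1.75
```

View pics/h.png

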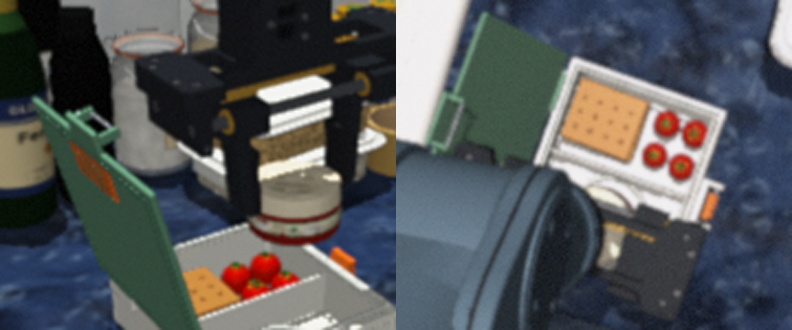

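```bash
python3 -m inch '[[0.6,0,0,30,0],[0.6,0,1,60,0],[0.6,0,1,80,0],[0.6,0,1,85,0],[0.6,0,1,85,0]]'; python3 go.py -9 41 40
python3 -m inch '[[0.6,0,0,6,0],[0.6,0,0,12,0],[0.6,0,0,14,0],[0.6,0,0,14,0]]'; python3 go.py -9 41 36
```

```text
clock: 9.6
tool_pos: [478.8, -138.2, 55.2]
tool_rot: [-0.581, 0.813, -0.01, -0.011]
contact_force: [0.3, -0.1, -1.4]
width: 62.4
shift [-5.1  0.3 15.1] turn -0.4 | box [-13.6  40.8  55.2] F [ 0.3 -0.1 -1.4] w 62.4 t 9.6 tilt 1.75
clock: 10.1
tool_pos: [478.6, -138.6, 41.1]
tool_rot: [-0.581, 0.813, -0.01, -0.011]
contact_force: [0.3, 0.5, -1.2]
width: 62.1
shift [-5.2  0.2  5. ] turn -0.4 | box [-14.   40.8  41.1] F [ 0.3  0.5 -1.2] w 62.1 t 10.1 tilt 1.75
```

```bash
python3 -m inch '[[0.6,-2,0,0,0],[0.6,-4,0,0,0],[0.6,-4,0,0,0]]'; python3 go.py -9 41 36
python3 -m inch '[[0.6,-2,0,0,0],[0.6,-3,0,0,0],[0.6,-3,0,0,0]]'; python3 go.py -5 41 36
```

```text
clock: 10.48
tool_pos: [480.1, -134.5, 41.1]
tool_rot: [-0.582, 0.813, -0.01, -0.011]
contact_force: [0.3, -0.2, -1.4]
width: 62.4
shift [-0.8  0.3  5.1] turn -0.3 | box [-9.7 40.7 41.1] F [ 0.3 -0.2 -1.4] w 62.4 t 10.47 tilt 1.74
clock: 10.85
tool_pos: [481.1, -131.5, 41.0]
tool_rot: [-0.582, 0.813, -0.01, -0.011]
contact_force: [1.3, -0.2, -1.0]
width: 62.0
shift [-1.7  0.3  4.9] turn -0.3 | box [-6.5 40.7 41. ] F [ 1.3 -0.2 -1. ] w 62.0 t 10.85 tilt 1.74
```

No contact yet, so I continue in small steps towards the centre.

```bash
python3 -m inch '[[0.6,-2,0,0,0],[0.6,-2,0,0,0],[0.6,-2,0,0,0]]'; python3 go.py -2 41 36
python3 -m inch '[[0.6,-2,0,0,0],[0.6,-2,0,0,0],[0.6,-2,0,0,0]]'; python3 go.py 0 41 36
```

```text
clock: 11.22
tool_pos: [481.7, -129.6, 40.9]
tool_rot: [-0.582, 0.813, -0.01, -0.011]
contact_force: [0.8, -0.0, -0.9]
width: 62.4
shift [-2.7  0.3  4.8] turn -0.3 | box [-4.5 40.7 40.9] F [ 0.8 -0.  -0.9] w 62.4 t 11.22 tilt 1.74
clock: 11.6
tool_pos: [482.4, -127.7, 40.8]
tool_rot: [-0.582, 0.813, -0.01, -0.011]
contact_force: [-0.2, -0.9, -1.4]
width: 62.2
shift [-2.7  0.3  4.8] turn -0.3 | box [-2.5 40.7 40.8] F [-0.2 -0.9 -1.4] w 62.2 t 11.6 tilt 1.74
```

```bash
python3 -m inch '[[0.6,-1.5,0,0,0],[0.6,-2,0,0,0],[0.6,-2,0,0,0]]'; python3 go.py 0 41 36
python3 -m inch '[[0.6,0,0,2,0],[0.6,0,0,4,0],[0.6,0,0,4,0]]'; python3 go.py 0 41 32
```

```text
clock: 11.98
tool_pos: [483.1, -125.8, 40.8]
tool_rot: [-0.582, 0.813, -0.01, -0.011]
contact_force: [0.8, -0.2, -1.1]
width: 62.2
shift [-0.6  0.4  4.8] turn -0.3 | box [-0.5 40.7 40.8] F [ 0.8 -0.2 -1.1] w 62.2 t 11.97 tilt 1.74
clock: 12.35
tool_pos: [482.8, -125.9, 36.6]
tool_rot: [-0.582, 0.813, -0.01, -0.012]
contact_force: [-0.2, -0.3, -0.7]
width: 62.4
shift [-0.8  0.2  4.5] turn -0.3 | box [-0.6 40.8 36.6] F [-0.2 -0.3 -0.7] w 62.4 t 12.35 tilt 1.74
```

```bash
python3 -m inch '[[0.6,-0.5,0,2,0],[0.6,-0.5,0,3,0],[0.6,-0.5,0,3,0]]'; python3 go.py 0 41 30
python3 -m inch '[[0.6,0,0,1,0],[0.6,0,0,2,0],[0.6,0,0,3,0],[0.6,0,0,3,0]]'; python3 go.py 0 41 27
```

```text
clock: 12.72
tool_pos: [482.9, -125.7, 33.5]
tool_rot: [-0.582, 0.813, -0.01, -0.012]
contact_force: [-1.4, -0.8, -1.3]
width: 62.3
shift [-0.5  0.1  3.4] turn -0.3 | box [-0.4 40.9 33.5] F [-1.4 -0.8 -1.3] w 62.3 t 12.72 tilt 1.75
clock: 13.22
tool_pos: [482.7, -126.3, 30.4]
tool_rot: [-0.582, 0.813, -0.01, -0.012]
contact_force: [-0.7, -4.6, -0.0]
width: 62.0
shift [-1.2  0.2  3.4] turn -0.4 | box [-1.1 40.8 30.4] F [-0.7 -4.6 -0. ] w 62.0 t 13.22 tilt 1.78
```

```bash
python3 -m inch '[[0.6,1,0,1,0],[0.6,1,0,2,0],[0.6,1,0,2,0]]'; python3 go.py 0 41 27
python3 -m inch '[[0.45,0,0,0,0],[0.3,0,0,0,0],[0.12,0,0,0,0],[0.12,0,0,0,0]]'; python3 go.py 0 41 90
```

```text
clock: 13.6
tool_pos: [482.4, -126.9, 28.3]
tool_rot: [-0.582, 0.813, -0.01, -0.012]
contact_force: [-0.5, 0.4, -0.7]
width: 62.8
shift [-1.8  0.1  1.3] turn -0.3 | box [-1.8 41.  28.3] F [-0.5  0.4 -0.7] w 62.8 t 13.6 tilt 1.77
clock: 14.1
tool_pos: [482.4, -126.9, 28.4]
tool_rot: [-0.582, 0.813, -0.01, -0.012]
contact_force: [-0.4, -0.0, -0.8]
width: 77.2
shift [  0.1  -0.1 -61.7] turn -0.3 | box [-1.8 40.9 28.4] F [-0.4 -0.  -0.8] w 77.2 t 14.1 tilt 1.76
```

```bash
python3 -m inch '[[0.12,2,0,-20,0],[0.12,4,0,-60,0],[0.12,4,0,-110,0],[0.12,20,0,-160,0],[0.5,60,0,-210,0],[1,120,0,-220,0],[1,180,0,-220,0],[1,180,0,-220,0]]'; python3 go.py 140 0 260
python3 - <<'E'
from h import *
o=[]
for n,x0,y0 in(("scene",120,170),("top",130,160)):
    im=capture(n);o.append(cv2.resize(im[y0:y0+190,x0:x0+250,::-1],None,fx=1.6 if 0 else 1.6,fy=1.6,interpolation=cv2.INTER_CUBIC))
cv2.imwrite("pics/p.png",np.hstack(o))
for px in([145,255],[185,258],[215,240]):print(onz("scene",px,0))
for l in("pot_center",):
  for n in("scene","top"):
    r=cut_out(n,l)[:1]
    for q in r:
      ys,xs=np.where(q["region"]);c=[(xs.min()+xs.max())/2,(ys.min()+ys.max())/2];print(n,q["score"],c,onz(n,c,21),onz(n,c,38))
E
```

```text
clock: 15.1
tool_pos: [423.5, -295.4, 254.4]
tool_rot: [-0.578, 0.816, -0.011, -0.012]
contact_force: [0.4, 1.0, -1.2]
width: 39.4
shift [-320.4  -38.7  -16. ] turn -0.8 | box [-180.2   43.3  254.4] F [ 0.4  1.  -1.2] w 39.4 t 15.1 tilt 1.89
[861.93389278 -91.79808361   0.        ]
[ 790.110975   -131.76953331    0.        ]
[ 802.43209592 -220.66373742    0.        ]
scene 0.81 [np.float64(307.5), np.float64(300.0)] [ 492.11743934 -140.24204152   21.        ] [ 477.41750598 -120.87244111   38.        ]
top 0.94 [np.float64(236.5), np.float64(268.0)] [ 482.18701845 -127.16551257   21.        ] [ 482.80461888 -129.79022353   38.        ]
```

View pics/p.png

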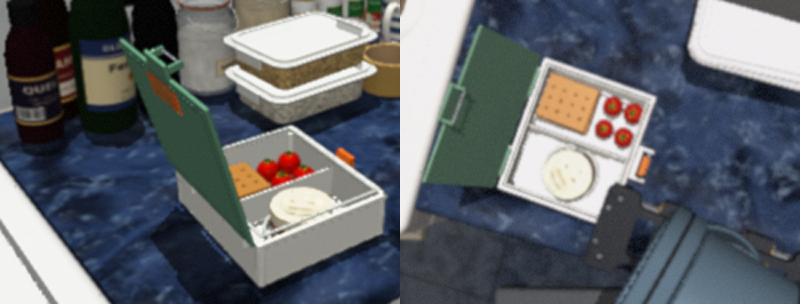

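The pot sits in the ring, at about (568,173) in the top half of the view. The bottles are well clear. I'll touch the pot's top lightly to check that it is down flat.

```bash
python3 -m inch '[[1,-45,0,30,0],[1,-95,-1,70,0],[1,-140,-1,120,0],[1,-172,-2,170,0],[1,-175,-2,195,0],[1,-175,-2,203,0],[1,-175,-2,203,0]]'; python3 go.py -2 41 41
```

```text
clock: 16.18
tool_pos: [483.2, -129.7, 45.6]
tool_rot: [-0.583, 0.812, -0.009, -0.012]
contact_force: [-0.4, -0.7, 0.9]
width: 0.4
shift [-2.3  1.7  4.6] turn -0.2 | box [-4.2 39.3 45.6] F [-0.4 -0.7  0.9] w 0.4 t 16.18 tilt 1.71
```

```bash
python3 -m inch '[[1,-1,1,2,0],[1,-2,1,4,0],[1,-2,1,5,0]]'; python3 -m inch '[[1,0,0,1,0],[1,0,0,2,0]]';  python3 -m inch '[[1,0,0,1,0],[1,0,0,2,0]]'; python3 go.py -2 41 38
```

```text
clock: 16.55
tool_pos: [483.1, -127.8, 41.0]
tool_rot: [-0.583, 0.813, -0.01, -0.011]
contact_force: [-0.3, 0.1, -0.2]
width: 0.2
clock: 16.8
tool_pos: [483.2, -127.9, 39.1]
tool_rot: [-0.583, 0.813, -0.01, -0.011]
contact_force: [-0.2, 0.9, 0.1]
width: 0.5
clock: 17.05
tool_pos: [483.3, -127.9, 38.7]
tool_rot: [-0.583, 0.813, -0.01, -0.011]
contact_force: [-9.3, 3.4, 35.2]
width: 0.5
shift [-0.5  1.3  0.7] turn -0.2 | box [-2.4 39.7 38.7] F [-9.3  3.4 35.2] w 0.5 t 17.05 tilt 1.69
```

The pot's top is at 38.7 mm, so it is fully seated. The arm is stiff, so the lid press needs fine steps. Next I retract and go over behind the lid.

```bash
python3 -m inch '[[1,2,0,-30,0],[1,5,0,-90,0],[1,5,0,-150,0],[1,5,0,-205,0],[1,-30,0,-210,0],[1,-80,10,-210,0],[1,-130,30,-210,0],[1,-160,42,-210,0]]'; python3 go.py 158 0 165
```

```text
clock: 18.05
tool_pos: [495.8, 45.9, 243.6]
tool_rot: [-0.584, 0.812, -0.009, -0.011]
contact_force: [0.4, 0.0, -0.1]
width: 0.6
shift [  6.  -82.9  79. ] turn -0.1 | box [166.4  83.1 243.6] F [ 0.4  0.  -0.1] w 0.6 t 18.05 tilt 1.66
```

```bash
python3 -m inch '[[1,3,-45,0,0],[1,6,-83,20,0],[1,6,-83,60,0],[1,6,-83,79,0],[1,6,-83,79,0]]'; python3 go.py 120 0 165
python3 -m inch '[[1,10,0,0,0],[1,20,0,0,0],[1,30,0,0,0],[1,40,0,0,0],[1,50,0,0,0],[1,60,0,0,0]]'; python3 go.py 80 0 165
```

```text
clock: 18.68
tool_pos: [570.8, 11.4, 163.5]
tool_rot: [-0.584, 0.812, -0.009, -0.013]
contact_force: [0.5, 0.1, 0.9]
width: 0.2
shift [37.5 -1.1 -0.4] turn -0.1 | box [157.4   1.1 163.5] F [0.5 0.1 0.9] w 0.2 t 18.68 tilt 1.74
clock: 19.42
tool_pos: [551.4, -46.2, 165.4]
tool_rot: [-0.584, 0.812, -0.009, -0.013]
contact_force: [0.8, 1.7, 1.4]
width: 0.2
shift [16.7 -1.1  0.9] turn -0.1 | box [ 96.7   1.1 165.4] F [0.8 1.7 1.4] w 0.2 t 19.43 tilt 1.74
```

```bash
python3 -m inch '[[1,15,-1,0,0],[1,30,-1,0,0],[1,47,-1,0,0],[1,62,-1,8,0],[1,78,-1,17,0],[1,91,-1,29,0],[1,105,-1,43,0],[1,105,-1,43,0]]'; python3 go.py -26 0 89
python3 - <<'E'
from h import *
im=capture("scene");cv2.imwrite("pics/q.png",cv2.resize(im[150:350,180:400,::-1],None,fx=2.5,fy=2.5,interpolation=cv2.INTER_CUBIC))
E
```

```text
clock: 20.42
tool_pos: [516.8, -148.5, 124.0]
tool_rot: [-0.583, 0.812, -0.008, -0.014]
contact_force: [-0.2, -0.1, 0.5]
width: 0.3
shift [13.6 -1.7 35.5] turn -0.2 | box [-11.3   1.5 124. ] F [-0.2 -0.1  0.5] w 0.3 t 20.43 tilt 1.82
```

View pics/q.png

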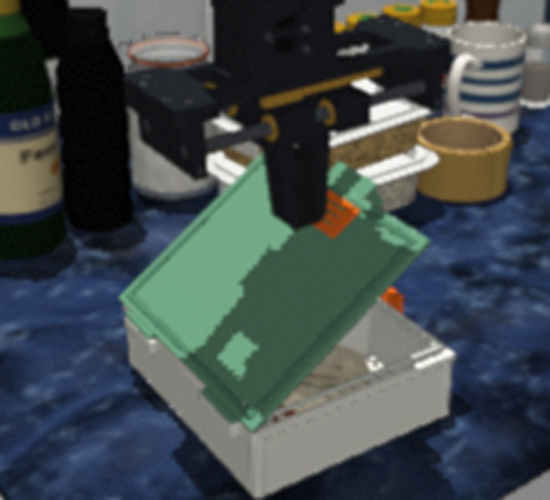

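```bash
python3 -m inch '[[1,7,-1,16,0],[1,15,-1.5,35,0],[1,26,-1.5,44,0],[1,37,-1.5,51,0],[1,49,-1.5,57,0],[1,49,-1.5,57,0],[1,49,-1.5,57,0]]'; python3 go.py -62 0 62
```

```text
clock: 21.35
tool_pos: [503.0, -196.0, 69.5]
tool_rot: [-0.583, 0.812, -0.008, -0.013]
contact_force: [0.6, 0.3, 0.1]
width: 0.5
shift [1.1 0.5 7.6] turn -0.1 | box [-60.7  -0.5  69.5] F [0.6 0.3 0.1] w 0.5 t 21.35 tilt 1.75
```

```bash
python3 -m inch '[[1,0.5,0.5,2,0],[1,1,0.5,4,0],[1,1,0.5,5,0],[1,1,0.5,5,0]]'; python3 -m inch '[[1,0,0,0.5,0],[1,0,0,1,0]]';python3 -m inch '[[1,0,0,0.5,0],[1,0,0,1,0]]'; python3 -m inch '[[1,0,0,0.5,0],[1,0,0,1,0]]'; python3 go.py -62 0 58
```

```text
clock: 21.85
tool_pos: [502.1, -196.8, 64.5]
tool_rot: [-0.583, 0.812, -0.008, -0.013]
contact_force: [0.2, 0.0, -0.6]
width: 0.2
clock: 22.1
tool_pos: [502.1, -196.9, 63.5]
tool_rot: [-0.583, 0.812, -0.008, -0.013]
contact_force: [1.1, 0.4, 1.2]
width: 0.7
clock: 22.35
tool_pos: [502.0, -197.0, 62.4]
tool_rot: [-0.583, 0.812, -0.008, -0.013]
contact_force: [0.0, 0.0, 1.0]
width: 0.9
clock: 22.6
tool_pos: [502.0, -197.1, 61.4]
tool_rot: [-0.583, 0.812, -0.008, -0.013]
contact_force: [-1.6, -0.4, 0.4]
width: 0.5
shift [-0.2 -0.1  3.4] turn -0.1 | box [-62.1   0.1  61.4] F [-1.6 -0.4  0.4] w 0.5 t 22.6 tilt 1.76
```

```bash
for i in 1; do python3 -m inch '[[1,0,0,0.5,0],[1,0,0,0.5,0]]'; python3 -m inch '[[1,0,0,0.5,0],[1,0,0,0.5,0]]'; python3 -m inch '[[1,0,0,0.5,0],[1,0,0,0.5,0]]'; python3 -m inch '[[1,0,0,0.5,0],[1,0,0,0.5,0]]'; done | grep -E "pos|force"
```

```text
tool_pos: [502.0, -197.1, 61.0]
contact_force: [-0.0, -0.2, 1.8]
tool_pos: [502.1, -197.2, 60.6]
contact_force: [-1.1, 0.6, 4.0]
tool_pos: [502.1, -197.2, 60.4]
contact_force: [-2.0, -0.2, 5.6]
tool_pos: [502.1, -197.2, 60.1]
contact_force: [-1.1, 1.1, 5.0]
```

Contact with the catch begins at about 61 mm and the force is rising.

```bash
(python3 -m inch '[[1,0,0,0.6,0],[1,0,0,0.6,0]]'; python3 -m inch '[[1,0,0,0.6,0],[1,0,0,0.6,0]]'; python3 -m inch '[[1,0,0,0.7,0],[1,0,0,0.7,0]]'; python3 -m inch '[[1,0,0,0.7,0],[1,0,0,0.7,0]]') | grep -E "pos|force"
```

```text
tool_pos: [502.1, -197.2, 59.8]
contact_force: [-1.2, 0.7, 7.1]
tool_pos: [502.1, -197.3, 59.5]
contact_force: [-2.0, 0.2, 6.5]
tool_pos: [502.1, -197.3, 59.1]
contact_force: [-1.0, 1.0, 6.9]
tool_pos: [502.1, -197.3, 59.0]
contact_force: [-2.1, 0.1, 10.5]
```

```bash
(python3 -m inch '[[1,0,0,0.7,0],[1,0,0,0.7,0]]'; python3 -m inch '[[1,0,0,0.8,0],[1,0,0,0.8,0]]'; python3 -m inch '[[1,0,0,0.8,0],[1,0,0,0.8,0]]') | grep -E "pos|force"; python3 go.py -62 0 58
```

```text
tool_pos: [502.1, -197.3, 58.9]
contact_force: [-3.4, 0.9, 11.8]
tool_pos: [502.1, -197.3, 58.6]
contact_force: [-2.0, 1.5, 9.6]
tool_pos: [502.1, -197.3, 58.5]
contact_force: [-3.2, 1.7, 11.5]
shift [-0.3  0.1  0.5] turn -0.1 | box [-62.3  -0.1  58.5] F [-3.2  1.7 11.5] w 0.7 t 25.35 tilt 1.75
```

```bash
(python3 -m inch '[[1,0,0,0.9,0],[1,0,0,0.9,0]]'; python3 -m inch '[[1,0,0,0.9,0],[1,0,0,0.9,0]]') | grep -E "pos|force"; python3 go.py -62 0 58
```

```text
tool_pos: [502.1, -197.4, 58.1]
contact_force: [-2.3, 0.3, 9.3]
tool_pos: [502.1, -197.4, 58.0]
contact_force: [-2.5, 0.9, 12.6]
shift [-0.3  0.1 -0. ] turn -0.1 | box [-62.3  -0.1  58. ] F [-2.5  0.9 12.6] w 0.5 t 25.85 tilt 1.75
```

```bash
(python3 -m inch '[[1,0,0,0.9,0],[1,0,0,0.9,0]]'; python3 -m inch '[[1,0,0,0.9,0],[1,0,0,0.9,0]]') | grep -E "pos|force"; python3 go.py -62 0 58
```

```text
tool_pos: [502.1, -197.4, 58.0]
contact_force: [-3.5, 1.1, 14.5]
tool_pos: [502.1, -197.4, 58.0]
contact_force: [-3.3, 0.5, 13.6]
shift [-0.3  0.1 -0.1] turn -0.2 | box [-62.3  -0.1  58. ] F [-3.3  0.5 13.6] w 0.7 t 26.35 tilt 1.74
```

```bash
(python3 -m inch '[[1,0,0,1.0,0],[1,0,0,1.0,0]]'; python3 -m inch '[[1,0,0,1.1,0],[1,0,0,1.1,0]]') | grep -E "pos|force"
```

```text
tool_pos: [502.1, -197.3, 57.9]
contact_force: [-4.1, 1.2, 15.5]
tool_pos: [502.4, -197.4, 57.3]
contact_force: [-1.5, 0.8, 7.2]
```

```bash
(python3 -m inch '[[1,0,0,1.1,0],[1,0,0,1.1,0]]') | grep -E "pos|force"; python3 go.py -62 0 58
```

```text
tool_pos: [502.5, -197.5, 56.1]
contact_force: [-0.1, -0.2, 3.4]
shift [-0.3  0.5 -1.9] turn -0.2 | box [-62.3  -0.5  56.1] F [-0.1 -0.2  3.4] w 0.5 t 27.1 tilt 1.73
```

The force fell from 15.5 N to 3.4 N with a 1.8 mm give. I'll confirm with one gentle step against the rim.

```bash
(python3 -m inch '[[1,0,0,0.4,0],[1,0,0,0.4,0]]'; python3 -m inch '[[1,0,0,0.4,0],[1,0,0,0.4,0]]') | grep -E "pos|force"; python3 go.py -62 0 58
```

```text
tool_pos: [502.4, -197.5, 55.7]
contact_force: [-0.5, 0.1, 4.9]
tool_pos: [502.4, -197.5, 55.5]
contact_force: [-2.0, 0.0, 6.2]
shift [-0.3  0.5 -2.5] turn -0.2 | box [-62.4  -0.5  55.5] F [-2.   0.   6.2] w 0.5 t 27.6 tilt 1.73
```

```bash
(python3 -m inch '[[1,0,0,0.5,0],[1,0,0,0.5,0]]'; python3 -m inch '[[1,0,0,0.5,0],[1,0,0,0.5,0]]'; python3 -m inch '[[1,0,0,0.5,0],[1,0,0,0.5,0]]') | grep -E "pos|force"; python3 go.py -62 0 58
```

```text
tool_pos: [502.5, -197.5, 55.5]
contact_force: [-1.9, 0.3, 9.4]
tool_pos: [502.5, -197.5, 55.5]
contact_force: [-2.1, 0.8, 10.9]
tool_pos: [502.5, -197.5, 55.5]
contact_force: [-2.8, 1.0, 9.5]
shift [-0.3  0.5 -2.5] turn -0.2 | box [-62.4  -0.5  55.5] F [-2.8  1.   9.5] w 0.7 t 28.35 tilt 1.73
```

It is firm at 55.5 mm with no further travel, so that is the hard rim past the click. I retract and check that the lid stays shut.

```bash
python3 -m inch '[[1,0,0,-3,0],[1,0,0,-25,0],[1,0,0,-80,0],[1,20,0,-130,0],[1,70,0,-160,0],[1,130,0,-160,0],[1,190,0,-160,0],[1,250,0,-160,0]]' | grep -E "pos|force"; python3 -m inch '[[1,0,0,0,0],[1,0,0,0,0],[1,0,0,0,0],[1,0,0,0,0]]' | grep -E "clock|pos|force"
python3 - <<'E'
from h import *
from fit import W,lid,p
o=[]
for n,x0,y0,w,hh in(("scene",205,220,170,140),("top",150,165,170,140)):
    im=capture(n)
    c=cv2.resize(im[y0:y0+hh,x0:x0+w,::-1].copy(),None,fx=2.35,fy=2.35,interpolation=cv2.INTER_CUBIC)
    for th,col in((0,(255,0,255)),(0.06,(0,255,255))):
        for y in(-87,87):
            q=proj(n,W(p,[lid(th,152,y,4)]))[0]
            cv2.circle(c,tuple(((q-[x0,y0]+.5)*2.35).astype(int)),2,col,-1)
    o.append(c)
cv2.imwrite("pics/z.png",np.hstack(o))
E
```

```text
tool_pos: [423.4, -431.2, 222.8]
contact_force: [0.1, -0.7, 0.5]
clock: 29.85
tool_pos: [424.3, -429.8, 222.8]
contact_force: [-0.2, -0.1, 0.6]
```

View pics/z.png

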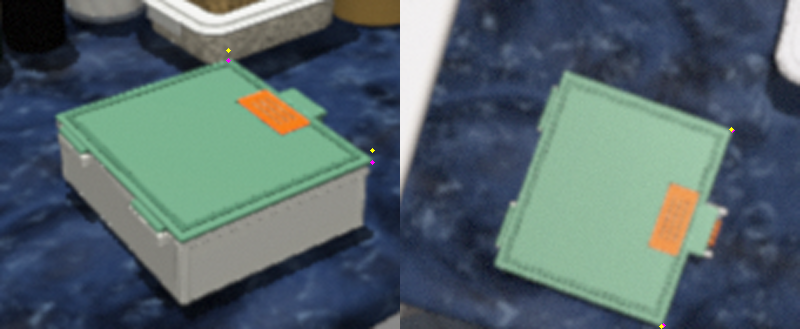

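The lid is flush: its corners sit on the magenta 0 rad marks in the scene half, at (228,60) and (372,162), and the catch lies against the tab at (714,233). The robot touches nothing, so I hand the job in.

```bash
python3 -c "
from workcell import *
print(close_job())"
```

```text
the job is handed in; nothing more can be done
None
```

The dip pot is in its socket, the lid is clicked shut, and the job was handed in at about 30 s of the 72 s allowed, with the robot touching nothing.

- **Lid tipped back first:** the gripper body would not have fitted beside the lid, so before packing I pushed it from about 1.62 to about 1.82 rad. It met its stop there with about 35 N of total force at the fingers (components −13, −29 and 13 N), right at the 35 N crack limit. The last picture shows no damage.
- **Pot:** I lowered it into the ring and let go. A light touch found its top at about 38.7 mm, where 38 mm is fully seated. That touch peaked at about 36 N, higher than I meant because the arm is stiff.
- **Lid closing:** I folded it over and pressed in fine steps. The force rose to 15.5 N, fell to 3.4 N as the lid gave, then the lid stopped firmly on the hard rim at about 9 to 11 N.
- **Last checks:** after I drew back, the lid stayed flush and its front corners matched the shut position (0 rad) in the scene camera. I had no direct reading of the seal squeeze. The tubs were not touched, and I did not check the tape or the other things by camera again at the end.

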